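# Open the guard of the ring polisher with its two-button release

### The job

Make the ring polisher safe and open its guard: push the red stop button on the yellow box fully in, then press the two blue release buttons together with the two fingertips, one on each, and hold both down until the clear guard has swung fully up by its own spring; then let them go and draw clear. Do not touch the guard, and leave everything else on the bench where it is.

Things in the scene. Friction and masses are not known exactly. Their poses are not given: they have to be found in the camera images.
- stop_top (a point): centre of the top of the red mushroom stop button, 41 mm across, on its own fixed yellow-and-grey switch box (74 x 74 mm, 60 mm high) that stands beside the polisher, to its left or its right. The button's top is 90 mm above the bench when out; it is pressed straight down
- stop_button (a joint): travel of the red stop button: 0 out, 0.006 m fully in. It has no spring: about 5 N moves it and it stays where it is left, so pressed in it latches
- release_left_top (a point): centre of the top of the left of the two blue release buttons, round caps 31 mm across on the flat console at the polisher's front, 60 mm apart between centres. Tops 88.5 mm above the board it stands on when out and 19.5 mm above the console, pressed straight down; the steel bezels round the stems are 14 mm below the tops. The line from the right to the left button runs along the polisher's own y axis
- release_right_top (a point): centre of the top of the right blue release button, same kind and height
- release_left_travel (a joint): travel of the left blue button: 0 out, 0.008 m fully in. A spring returns it; it needs 1.5 N at first and about 4 N fully in. It pulls its pawl out of a toothed wheel on the guard's hinge, free from about 0.0055 m of travel; either pawl alone keeps the guard locked, and a button let go locks the guard at its next notch, one every 0.3 rad
- release_right_travel (a joint): travel of the right blue button, same as the left
- polisher: fixed bench polisher in green enamel, 290 mm deep and 190 mm wide, with a motor on its left: origin under its middle on the bench, x away from its front, y to its left, z up. The buttons lie at x = -0.115, y = +-0.030; the clear hood begins at x = -0.057 over the console's back, leans back and is 155 mm high when shut
- guard_angle (a joint): angle of the clear guard about the hinge along the polisher's back: 0 shut over the bangle on its spindle, 1.2 rad fully up. A spring with a damper lifts it in about 2 to 6 s while both blue buttons are held in; its front edge rises and goes backward, away from the buttons
- guard: the whole moving guard, a clear plastic hood with aluminium edging, 154 mm wide and 170 mm deep, on a hinge tube with two toothed wheels; its origin is on the hinge axis, 60 mm above the polisher's foot, x toward the back. Not to be touched
- release_left: the left release button, the moving part; origin at the centre of the underside of its blue cap, 12.5 mm below its top
- release_right: the right release button, the moving part, same
- cup_mid: loose oval bone cup with a black foot, 88 x 114 x 108 mm high; a bystander, origin at the centre of its underside
- cup_small_a: loose small oval bone cup with a black foot, 53 x 74 x 109 mm high; a bystander, origin at the centre of its underside
- glue_bottle: loose small white glue bottle with an orange spout, 33 x 41 x 118 mm high; a bystander, origin at the centre of its underside
- bangle_1: loose pale bone bangle lying flat, 82 mm across, 11 mm high; a bystander, origin at the centre of its underside
- bangle_2: loose black horn bangle lying flat, 78 mm across, 12 mm high; a bystander, origin at the centre of its underside
- bone_blank_1: loose squared bone blank, 22 x 85 x 13 mm high; a bystander, origin at the centre of its underside
- sanding_block: loose cork sanding block, 45 x 88 x 26 mm high; a bystander, origin at the centre of its underside
- raw_bone: loose sawn shin bone, 45 x 150 x 29 mm high; a bystander, origin at the centre of its underside

How it is judged:
By the outcome, as a careful person would: the job done as asked, in the order asked, and still so for the second after the job is handed in, with the robot touching nothing.
It also fails if it takes over 45 s, if anything falls off the work surface, if the arm or the gripper's body presses on something with over 40 N, if the wrist force passes 120 N, or if a joint passes its speed limit or range.

### The arm

A 6-joint arm with a two-finger parallel gripper is mounted at the origin on a cart in front of the work surface, level with it; the furniture and walls round the work are solid. World frame = base frame: x ahead of the robot, y to its left, z up, the work surface at z = 0. Lengths are in m, angles in rad, forces in N, time in s.
With the tool pointing down it reaches from about 0.25 to 0.725 m from the base axis. Payload 4 kg.
Tool frame: the origin (TCP) lies on the centre line of the jaws, within the pads' length; the fingertips stand 22 mm ahead of it and the grasp point (between the pads) lies 3 mm ahead of it; z points along the fingers, y is the line along which they close (so a half turn about z gives the same grasp; the last joint's range is limited). The gripper opens to 85 mm and grips with 20 to 120 N. Pads are 22 mm wide; open, the fingers measure 114 mm over their backs; the gripper's body (76 mm by 85 mm) begins 54 mm behind the grasp point. The pads swing forward as they close: fully open they stand 13 mm farther back than shut.
Start: joints at [1.136, 0.241, 0.005, 1.335, 0, 1.571], TCP at [0.211, 0.453, 0.222] pointing down, gripper open.
Joint ranges: [-2.72, 2.72], [-1.05, 1.87], [-1.09, 1.28], [-1.99, 2.15], [-1.42, 1.44], [-3.14, 3.14]. Speed limits (rad/s): [2.79, 2.79, 3.14, 3.14, 3.14, 3.14].

### API

Orientations are given as a unit quaternion [x, y, z, w].
In Python, from workcell import bot gives the robot as it stands.
- The arm moves only by the shell command python3 -m inch 'ROWS'. ROWS is JSON, one flat list of numbers, 7 for each row, row after row: the shift along the world's x, y, z in mm, then the turn, a rotation vector about the world's x, y, z in rad, then the opening in per cent of the stroke, from 0 (shut) to 100 (fully open). A call has 1 to 8 rows; each row is the pose to reach, as a shift and turn from the pose commanded when the call began; what a row does not reach only later rows make up. A row lasts 1/12 s, in which the tool goes at most 41.7 mm and 7.16 degrees, less where a joint would pass 70% of its speed; a pose out of reach is approached as far as the arm can. A call with a gripper value outside its range is refused whole. The fingers move at their own pace and stop on an object; the grip force is fixed at half the most. Time passes only in rows, so rows that repeat a pose let the fingers close. It gives the time, the measured TCP pose, the force, the opening and the grip force at its end, in the units of the state.
- bot.get_obs(): the state, without advancing time (a new reading comes with each control period).
- bot.camera(name): name is "scene" or "top" or "wrist"; returns the picture (420x560x3 uint8, blue, green, red); there is no depth.
- bot.camera_info(name): a dict with "intrinsics" (3x3 intrinsics, pixels), "camera_from_world" (4x4, takes a point from world to camera coordinates); the wrist camera has in their place "hand_eye" (4x4, takes a point from camera to tool coordinates, whose origin is the TCP and whose axes are the flange's). Camera axes: x right, y down, z forward; pixel columns grow to the right and rows downward; lengths in m; the calibration is good to about 2 mm. A picture is of the moment at which its call begins: read the wrist's pose just before it. camera_info takes no time and is no camera call.
- bot.job_done(): hands the job in; it is judged then, once.
Trained networks look in the newest picture that a camera, given by its name, has taken for a name from the list of things; names that differ only in an ending like _2 or _b are one class to them, and where a whole thing is asked for, a point or a joint stands for the part that bears it (a point fixed in the world has none). Each returns a list of dicts, best first, with "confidence" (0 to 1); they miss things now and then, are a little off and sometimes report something else, mostly with a low value. They report only what shows in the picture. A call takes as long as a camera call.
- bot.silhouettes(camera, target): "mask" (420x560 bool, what is visible of it) and "uv" ([column, row] in pixels, amid what is visible of it).
- bot.spot_point(camera, target): "uv" ([column, row] in pixels: a listed point, or the origin of a listed thing).
The state is a dict: "clock": time; "joint_pos": joint angles; "joint_vel": joint speeds; "tau": joint torques, N m; "eef_pos": TCP position; "tool_rot": TCP orientation; "ft_force": force on the tool from outside, world axes, zero at the start; "ft_torque": the same for the moment, N m; "grip_width": finger opening in m; "grasp_force": force on a finger pad.
Only numpy, scipy, OpenCV 4.12 (cv2) and the standard library are available. Lean on these libraries where they do the work, as an engineer would, in place of code of your own. Each camera call takes 0.05 s, during which the arm holds its last target. There are 200 camera calls.

## Working session

There is one attempt and no reset: what is moved stays moved. The work goes in short steps, Python scripts to look and compute and a shell command to move; the robot and the scene stay as the last step left them, time stands still between calls to the robot, and variables do not carry over. Pictures are saved under pics/ and viewed, at most 12 in all, crops included, and the job is handed in when it is done.

```bash
mkdir -p pics; ls
cat > h.py <<'E'
import numpy as np, cv2
from workcell import bot
from scipy.spatial.transform import Rotation as R
def ray(cam,uv,o=None):
    i=bot.camera_info(cam);K=np.array(i["intrinsics"])
    d=np.linalg.inv(K)@[uv[0],uv[1],1]
    if cam=="wrist":
        H=np.array(i["hand_eye"]);Rt=R.from_quat(o["tool_rot"]).as_matrix()
        return Rt@H[:3,3]+o["eef_pos"],Rt@H[:3,:3]@d
    T=np.array(i["camera_from_world"]);return -T[:3,:3].T@T[:3,3],T[:3,:3].T@d
def atz(cam,uv,z,o=None):
    c,d=ray(cam,uv,o);return c+d*(z-c[2])/d[2]
E
python3 - <<'E'
from h import *
o=bot.get_obs();print({k:np.round(v,3).tolist() for k,v in o.items()})
a=bot.camera("top");b=bot.camera("scene")
cv2.imwrite("pics/top.png",a);cv2.imwrite("pics/scene.png",b)
for c in("top","scene"):
  for n,z in(("stop_top",.09),("release_left_top",.0885),("release_right_top",.0885),("polisher",0)):
    for r in bot.spot_point(c,n)[:3]: print(c,n,round(r["confidence"],2),np.round(r["uv"],1),np.round(atz(c,r["uv"],z),4))
E
```

```text
pics
{'clock': 0.0, 'joint_pos': [1.136, 0.241, 0.004, 1.335, 0.0, 1.571], 'joint_vel': [-0.0, 0.001, 0.001, -0.001, -0.0, -0.001], 'tau': [0.0, -37.232, 25.241, 0.017, -0.0, 0.0], 'eef_pos': [0.21, 0.453, 0.222], 'tool_rot': [0.216, 0.976, -0.001, -0.0], 'ft_force': [0.076, -0.123, 0.167], 'ft_torque': [0.021, 0.025, -0.002], 'grasp_force': 0.0, 'grip_width': 0.086}
top stop_top 0.56 [287.7 304.7] [ 0.366  -0.0174  0.09  ]
top stop_top 0.54 [137.4 282.2] [0.4135 0.328  0.09  ]
top release_left_top 0.72 [252.  224.6] [0.5515 0.068  0.0885]
top release_left_top 0.44 [380.1 210.8] [ 0.588  -0.2344  0.0885]
top release_right_top 0.52 [269.2 236.5] [0.5235 0.0271 0.0885]
top polisher 0.97 [272.7 193.3] [0.6516 0.022  0.    ]
scene stop_top 0.73 [262.3 205.7] [0.5267 0.0159 0.09  ]
scene stop_top 0.66 [172.  157.5] [0.4238 0.3367 0.09  ]
scene release_left_top 0.56 [255.9 190.4] [0.5459 0.0801 0.0885]
scene release_left_top 0.39 [171.8 159.9] [0.4194 0.3274 0.0885]
scene release_right_top 0.42 [262.7 206.3] [0.5273 0.0151 0.0885]
scene release_right_top 0.36 [213.3 263.4] [ 0.3451 -0.0965  0.0885]
scene polisher 0.79 [301.7 214.3] [0.6553 0.0305 0.    ]
```

View pics/top.png

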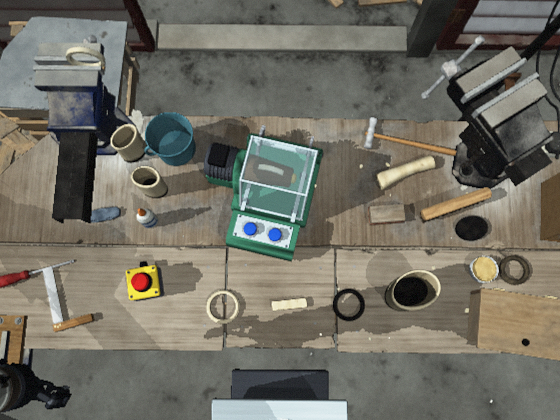

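View pics/scene.png

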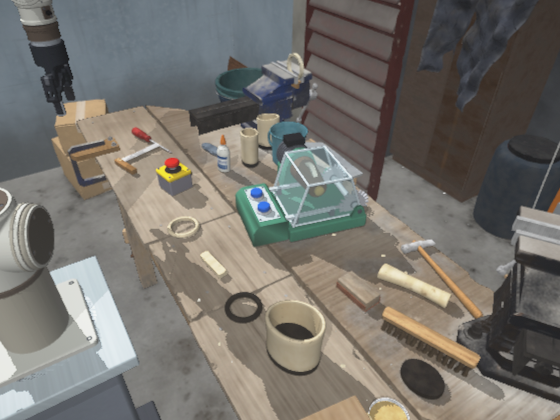

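The top view shows the red stop button at about (142,281) and the blue buttons at (250,228) and (275,234). In the scene view they are at (173,162), and at (256,192) and (263,207). The networks' stop and release guesses vary, so I'll segment by colour and triangulate.

```bash
cat >> h.py <<'E'
def blobs(im,col,amin=25):
    hsv=cv2.cvtColor(im,cv2.COLOR_BGR2HSV)
    m=cv2.inRange(hsv,(108,170,90),(128,255,255)) if col=="b" else cv2.inRange(hsv,(0,190,110),(6,255,255))|cv2.inRange(hsv,(174,190,110),(180,255,255))
    n,l,s,c=cv2.connectedComponentsWithStats(m)
    return [(s[i,4],c[i].round(1),s[i,:4].tolist()) for i in range(1,n) if s[i,4]>=amin]
E
python3 - <<'E'
from h import *
for c in("top","scene"):
  im=cv2.imread(f"pics/{c}.png")
  for k,z in(("r",.088),("b",.0865)):
    for a,p,bb in blobs(im,k): print(c,k,a,p,bb,np.round(atz(c,p,z),4))
o=bot.get_obs();print(bot.camera_info("wrist")["hand_eye"])
E
```

```text
top r 220 [139.3 281.2] [131, 273, 17, 17] [0.416  0.3243 0.088 ]
top b 121 [249.5 228.5] [244, 223, 12, 12] [0.5425 0.0738 0.0865]
top b 118 [274.4 234.4] [269, 229, 12, 12] [0.529  0.015  0.0865]
scene r 65 [171.1 161.3] [166, 158, 12, 8] [0.4153 0.3222 0.088 ]
scene b 70 [255.8 192.1] [251, 188, 11, 9] [0.5434 0.0764 0.0865]
scene b 80 [263.1 206. ] [258, 202, 11, 9] [0.53   0.0178 0.0865]
[[-1.28020175e-03 -9.47749551e-01 -3.19012774e-01  8.27602545e-02]
 [ 9.99998315e-01 -7.93698471e-04 -1.65501907e-03 -4.24318716e-04]
 [ 1.31534363e-03 -3.19014355e-01  9.47748970e-01 -1.50762106e-01]
 [ 0.00000000e+00  0.00000000e+00  0.00000000e+00  1.00000000e+00]]
```

Both cameras agree to about 2 mm: stop (0.416, 0.323), left (0.543, 0.075), right (0.5295, 0.0165), polisher yaw about -13°. I'll move above the stop button with the fingers shut, then check from the wrist camera.

```bash
python3 -m inch '[35,-22,0,0,0,0.1,0, 70,-44,0,0,0,0.208,0, 105,-66,0,0,0,0.208,0, 140,-88,0,0,0,0.208,0, 175,-110,0,0,0,0.208,0, 206,-130,-10,0,0,0.208,0, 206,-130,-40,0,0,0.208,0, 206,-130,-60,0,0,0.208,0]'
cat > w.py <<'E'
from h import *
import sys
o=bot.get_obs();im=bot.camera("wrist");cv2.imwrite(sys.argv[1],im)
print(o["clock"],np.round(o["eef_pos"],4),np.round(o["tool_rot"],4),np.round(o["ft_force"],2),o["grip_width"])
for k,z in(("r",.088),("b",.0865)):
    for a,p,bb in blobs(im,k,150): print(k,a,p,bb,np.round(atz("wrist",p,z,o),4))
E
python3 w.py pics/w1.png
```

```text
clock: 1.17
eef_pos: [0.4188, 0.3218, 0.1612]
tool_rot: [0.116, 0.993, 0.0, 0.0]
ft_force: [0.2, -0.7, -0.9]
grip_width: 0.0002
grasp_force: 0.0
1.1667 [0.4188 0.3218 0.1612] [1.156e-01 9.933e-01 2.000e-04 3.000e-04] [ 0.18 -0.69 -0.87] 0.00020056589303806403
r 2700 [286.4 205.9] [256, 177, 61, 59] [0.4132 0.327  0.088 ]
b 355 [ 12.6 411.8] [0, 404, 30, 16] [0.5305 0.0792 0.0865]
```

View pics/w1.png

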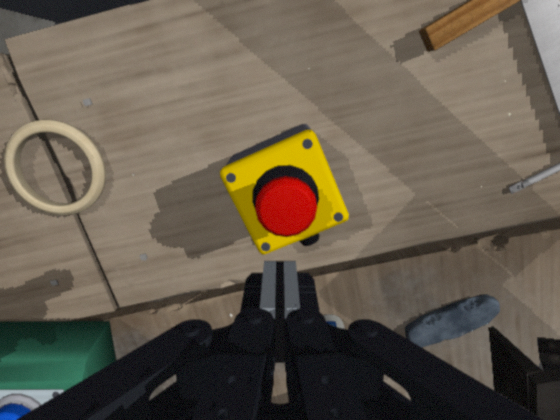

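The wrist view shows the red button at (286,206), with the shut fingertips just "behind" it at (281,265), and nothing in the way. I'll descend with a small correction.

```bash
python3 -m inch '[-2,2,-20,0,0,0,0, -2,2,-35,0,0,0,0, -2,2,-46,0,0,0,0, -2,2,-48,0,0,0,0, -2,2,-50,0,0,0,0,-2,2,-51,0,0,0,0, -2,2,-52,0,0,0,0]'
```

```text
clock: 1.8
eef_pos: [0.4152, 0.3261, 0.1115]
tool_rot: [0.113, 0.994, 0.001, 0.001]
ft_force: [0.0, -0.3, 0.0]
grip_width: -0.0002
grasp_force: 0.0
```

```bash
python3 -m inch '[0,0,-1,0,0,0,0, 0,0,-2,0,0,0,0, 0,0,-3,0,0,0,0, 0,0,-4,0,0,0,0, 0,0,-4,0,0,0,0]'
```

```text
clock: 2.22
eef_pos: [0.4145, 0.3254, 0.1063]
tool_rot: [0.113, 0.994, -0.0, -0.0]
ft_force: [-0.3, -0.5, -0.1]
grip_width: -0.0001
grasp_force: 0.0
```

```bash
python3 -m inch '[0,0,-1,0,0,0,0, 0,0,-2,0,0,0,0, 0,0,-3,0,0,0,0]'; python3 w.py pics/w2.png
```

```text
clock: 2.47
eef_pos: [0.4146, 0.3255, 0.1033]
tool_rot: [0.113, 0.994, -0.0, 0.0]
ft_force: [0.5, 0.5, 0.4]
grip_width: 0.0003
grasp_force: 0.0
2.4667 [0.4146 0.3255 0.1033] [ 0.1132  0.9936 -0.      0.    ] [0.54 0.52 0.42] 0.0003283474097932906
r 3195 [284.2 244. ] [246, 216, 76, 60] [0.4084 0.3287 0.088 ]
```

View pics/w2.png

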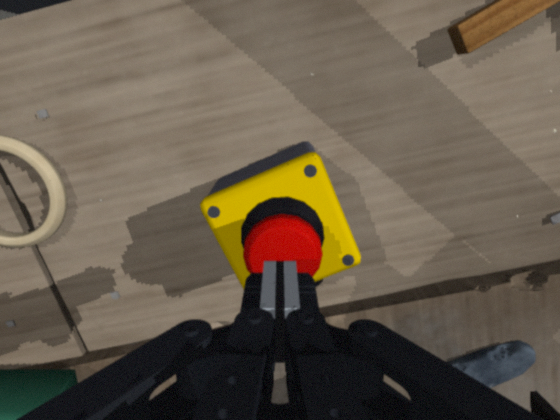

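Run:
```python
from h import *
i=bot.camera_info("wrist");K=np.array(i["intrinsics"]);H=np.linalg.inv(np.array(i["hand_eye"]))
def pr(p): q=H[:3,:3]@p+H[:3,3]; q=K@q; return np.round(q[:2]/q[2],1)
for x in(.011,0,-.011): print(x,[(z,pr(np.array([x,0,z])).tolist()) for z in(.005,.01,.015,.022,.03,.035)])
o=bot.get_obs();Rt=R.from_quat(o["tool_rot"]).as_matrix()
for p in([.4142,.325,.09],[.4142,.325,.084]): print(pr(Rt.T@(np.array(p)-o["eef_pos"])))
```

```text
0.011 [(0.005, [280.7, 245.0]), (0.01, [280.7, 240.5]), (0.015, [280.6, 236.2]), (0.022, [280.6, 230.7]), (0.03, [280.6, 224.7]), (0.035, [280.6, 221.3])]
0 [(0.005, [280.7, 266.5]), (0.01, [280.7, 261.5]), (0.015, [280.6, 256.8]), (0.022, [280.6, 250.6]), (0.03, [280.6, 244.1]), (0.035, [280.6, 240.2])]
-0.011 [(0.005, [280.7, 287.2]), (0.01, [280.7, 281.8]), (0.015, [280.7, 276.6]), (0.022, [280.6, 269.9]), (0.03, [280.6, 262.7]), (0.035, [280.6, 258.5])]
[279.8 258.2]
[279.8 252.8]
```

No contact yet; the fingertips look shorter than I assumed. I'll continue down slowly and watch the force.

```bash
python3 -m inch '[1,-1,-1,0,0,0,0, 1,-1,-2,0,0,0,0, 1,-1,-3,0,0,0,0, 1,-1,-4,0,0,0,0]'; python3 -m inch '[0,0,-1,0,0,0,0, 0,0,-2,0,0,0,0]'; python3 w.py pics/w3.png
```

```text
clock: 2.85
eef_pos: [0.4156, 0.3244, 0.0993]
tool_rot: [0.113, 0.994, 0.0, -0.0]
ft_force: [-1.0, -0.6, -0.9]
grip_width: 0.0001
grasp_force: 0.0
clock: 3.02
eef_pos: [0.4156, 0.3245, 0.0973]
tool_rot: [0.113, 0.994, -0.0, -0.0]
ft_force: [-0.0, 0.3, -0.6]
grip_width: -0.0001
grasp_force: 0.0
3.0167 [0.4156 0.3245 0.0973] [ 0.1132  0.9936 -0.     -0.    ] [-0.05  0.33 -0.6 ] -0.0001145765891218203
r 3194 [286.5 245.7] [246, 218, 79, 61] [0.4078 0.3291 0.088 ]
```

Run:
```python
from h import *
a=cv2.imread("pics/w3.png")[150:350,180:390];b=bot.camera("scene")[110:190,120:240]
cv2.imwrite("pics/c3.png",np.hstack([cv2.resize(a,(400,400)),cv2.resize(b,(400,400))]))
```

```text
(no output)
```

View pics/c3.png

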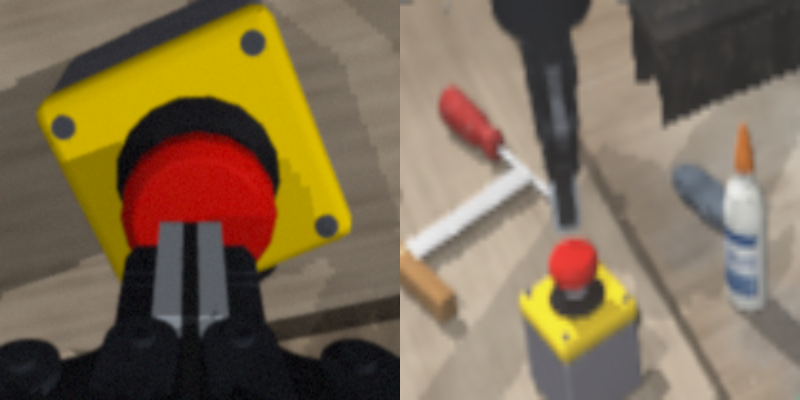

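Run:
```python
from h import *
o=bot.get_obs();i=bot.camera_info("scene");K=np.array(i["intrinsics"]);T=np.array(i["camera_from_world"])
def pr(p): q=K@(T[:3,:3]@p+T[:3,3]); return np.round(q[:2]/q[2],1)
for z in(.0,-.01,.01,.022,.035): print(z,pr(o["eef_pos"]-[0,0,z]))
for z in(.09,.084): print("btn",pr(np.array([.4145,.3245,z])))
c,d=ray("scene",(169.8,155.6));print([np.round(c+d*(z-c[2])/d[2],4) for z in (.075,.09,.1,.11)])
```

```text
0.0 [170.4 158.1]
-0.01 [169.9 154.9]
0.01 [170.9 161.2]
0.022 [171.6 164.9]
0.035 [172.2 168.8]
btn [170.4 160.4]
btn [170.7 162.3]
[array([0.4294, 0.3746, 0.075 ]), array([0.4223, 0.3496, 0.09  ]), array([0.4175, 0.333 , 0.1   ]), array([0.4127, 0.3163, 0.11  ])]
```

Both views show the tips still about 10–15 mm above the button, so the physical tip sits higher than nominal. I'll keep going down in small monitored steps.

```bash
python3 -m inch '[0,0,-1.5,0,0,0,0, 0,0,-3,0,0,0,0, 0,0,-4.5,0,0,0,0, 0,0,-6,0,0,0,0]'; python3 -m inch '[0,0,-1,0,0,0,0, 0,0,-2,0,0,0,0, 0,0,-3,0,0,0,0]';python3 -m inch '[0,0,-1,0,0,0,0, 0,0,-2,0,0,0,0]'
```

```text
clock: 3.45
eef_pos: [0.4156, 0.3245, 0.0912]
tool_rot: [0.113, 0.994, 0.0, -0.0]
ft_force: [0.3, -0.9, 0.7]
grip_width: 0.0003
grasp_force: 0.0
clock: 3.7
eef_pos: [0.4156, 0.3245, 0.0883]
tool_rot: [0.113, 0.994, -0.0, -0.0]
ft_force: [-1.2, -0.0, 0.1]
grip_width: -0.0
grasp_force: 0.0
clock: 3.87
eef_pos: [0.4156, 0.3245, 0.0863]
tool_rot: [0.113, 0.994, 0.0, 0.0]
ft_force: [0.7, -0.2, -0.3]
grip_width: -0.0001
grasp_force: 0.0
```

```bash
python3 -m inch '[0,0,-1,0,0,0,0, 0,0,-2,0,0,0,0]'; python3 -m inch '[0,0,-1,0,0,0,0, 0,0,-2,0,0,0,0]';python3 -m inch '[0,0,-1,0,0,0,0, 0,0,-2,0,0,0,0]'
```

```text
clock: 4.03
eef_pos: [0.4156, 0.3245, 0.0843]
tool_rot: [0.113, 0.994, 0.0, -0.0]
ft_force: [0.1, 0.3, 0.0]
grip_width: -0.0003
grasp_force: 0.0
clock: 4.2
eef_pos: [0.4157, 0.3245, 0.0823]
tool_rot: [0.113, 0.994, 0.0, 0.0]
ft_force: [0.1, 0.8, 0.0]
grip_width: 0.0003
grasp_force: 0.0
clock: 4.37
eef_pos: [0.4156, 0.3245, 0.0803]
tool_rot: [0.113, 0.994, -0.0, -0.0]
ft_force: [-0.8, 0.4, 0.3]
grip_width: 0.0002
grasp_force: 0.0
```

```bash
python3 w.py pics/w4.png
python3 - <<'E'
from h import *
a=cv2.imread("pics/w4.png")[150:350,180:390];b=bot.camera("scene")[130:190,140:200]
cv2.imwrite("pics/c4.png",np.hstack([cv2.resize(a,(400,400)),cv2.resize(b,(400,400),interpolation=cv2.INTER_CUBIC)]))
E
```

```text
4.3667 [0.4156 0.3245 0.0803] [ 0.1132  0.9936 -0.     -0.    ] [-0.82  0.42  0.33] 0.00024298344123950918
r 2626 [290.4 255.7] [243, 231, 86, 67] [0.405  0.3311 0.088 ]
```

View pics/c4.png

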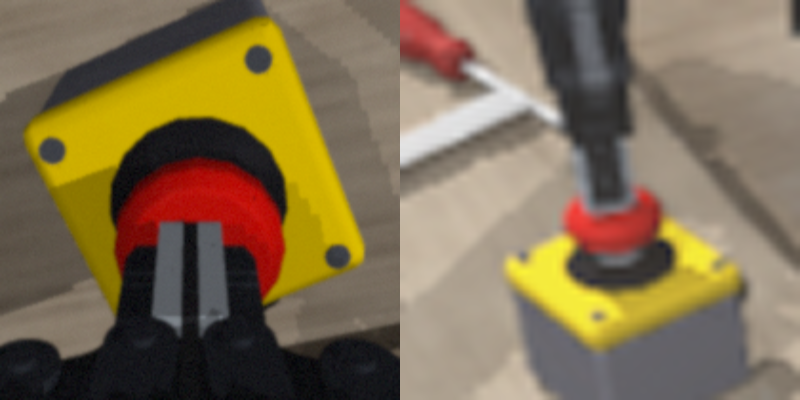

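The tip is now just over the button. The stem is still out, and the tip is roughly centred, perhaps 3–4 mm far. I'll nudge back and keep pressing.

```bash
python3 -m inch '[-1.5,0,0,0,0,0,0, -3,0,-1,0,0,0,0, -3,0,-2,0,0,0,0]'; python3 -m inch '[0,0,-1,0,0,0,0, 0,0,-2,0,0,0,0]';python3 -m inch '[0,0,-1,0,0,0,0, 0,0,-2,0,0,0,0]'
```

```text
clock: 4.72
eef_pos: [0.4134, 0.3247, 0.0792]
tool_rot: [0.113, 0.994, 0.0, 0.001]
ft_force: [1.1, -1.7, 4.1]
grip_width: 0.0
grasp_force: 2.4
clock: 4.88
eef_pos: [0.4133, 0.3247, 0.0771]
tool_rot: [0.113, 0.994, 0.0, 0.001]
ft_force: [0.5, -1.1, 5.6]
grip_width: -0.0002
grasp_force: 2.5
clock: 5.05
eef_pos: [0.4133, 0.3247, 0.0748]
tool_rot: [0.113, 0.994, 0.0, 0.001]
ft_force: [2.1, -1.1, 4.4]
grip_width: -0.0003
grasp_force: 2.5
```

Contact shows at a TCP height of about 0.080, with 5 N holding while it moves. I'll press to the stop.

```bash
python3 -m inch '[0,0,-1,0,0,0,0, 0,0,-2,0,0,0,0]'
```

```text
clock: 5.22
eef_pos: [0.4135, 0.3248, 0.0737]
tool_rot: [0.113, 0.994, 0.001, 0.001]
ft_force: [-0.3, -3.1, 18.2]
grip_width: 0.0001
grasp_force: 9.1
```

```bash
python3 -m inch '[0,0,-1,0,0,0,0, 0,0,-1,0,0,0,0]'
```

```text
clock: 5.38
eef_pos: [0.4135, 0.3248, 0.0736]
tool_rot: [0.113, 0.994, 0.001, 0.001]
ft_force: [-0.9, -4.7, 17.3]
grip_width: 0.0001
grasp_force: 8.7
```

It bottomed at 18 N after 6 mm, so the stop is in. The shut tips really stand about 10 mm above the TCP height. Next I'll lift and go over the blue buttons with the fingers about half open.

```bash
python3 -m inch '[0,0,20,0,0,0,0, 0,0,60,0,0,0,0, 0,0,100,0,0,0,20, 15,-34,115,0,0,0,54, 30,-68,115,0,0,0,54, 45,-102,115,0,0,0,54, 60,-136,115,0,0,0,54, 75,-170,115,0,0,0,54]'; python3 -m inch '[15,-34,0,0,0,0,54, 30,-68,0,0,0,0,54, 40,-90,0,0,0,0,54, 47,-109,0,0,0,0,54,47,-109,0,0,0,0,54,47,-109,0,0,0,0,54]'; python3 w.py pics/w5.png
python3 - <<'E'
from h import *
im=bot.camera("scene");
for a,p,bb in blobs(im,"r"): print(a,p,bb)
E
```

```text
clock: 6.05
eef_pos: [0.4867, 0.1534, 0.1853]
tool_rot: [0.113, 0.994, 0.0, -0.002]
ft_force: [0.4, 0.8, -0.1]
grip_width: 0.0461
grasp_force: 0.0
clock: 6.55
eef_pos: [0.5337, 0.045, 0.1849]
tool_rot: [0.114, 0.993, 0.0, -0.002]
ft_force: [-0.6, -0.7, -0.5]
grip_width: 0.0459
grasp_force: 0.0
6.55 [0.5337 0.045  0.1849] [ 1.142e-01  9.935e-01  4.000e-04 -1.800e-03] [-0.59 -0.66 -0.54] 0.04588812654679234
b 1412 [237.1 205.6] [216, 185, 43, 42] [0.528  0.0149 0.0865]
b 1405 [322.1 205.3] [302, 184, 42, 43] [0.5415 0.0734 0.0865]
53 [171.2 162.7] [166, 160, 12, 6]
```

View pics/w5.png

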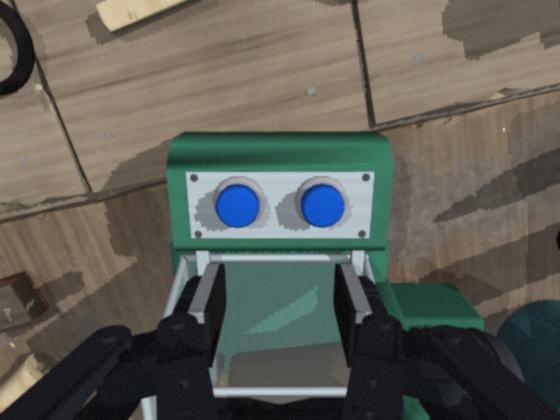

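The wrist view shows both blue caps level at (237,206) and (322,205), so the yaw is right. The midpoint is about (0.535, 0.045). I'll check how far apart the fingertips are, by zooming with projected markers.

Run:
```python
from h import *
a=cv2.imread("pics/w5.png")[170:370,150:410];a=cv2.resize(a,None,fx=3,fy=3,interpolation=cv2.INTER_CUBIC)
i=bot.camera_info("wrist");K=np.array(i["intrinsics"]);H=np.linalg.inv(np.array(i["hand_eye"]))
def pr(p): q=K@(H[:3,:3]@p+H[:3,3]); return q[:2]/q[2]
for y in(-.0305,.0305):
  for x in (.011,-.011):
    for z,c in((-.015,(0,255,255)),(-.03,(255,0,255))):
      q=pr(np.array([x,y,z]));print(x,y,z,q.round(1));cv2.circle(a,tuple(int(v) for v in (q-[150,170])*3),4,c,1)
cv2.imwrite("pics/c5.png",a)
```

```text
0.011 -0.0305 -0.015 [205.8 265.7]
0.011 -0.0305 -0.03 [198.1 285. ]
-0.011 -0.0305 -0.015 [209.1 312. ]
-0.011 -0.0305 -0.03 [202.1 335. ]
0.011 0.0305 -0.015 [355.8 265.7]
0.011 0.0305 -0.03 [363.7 285. ]
-0.011 0.0305 -0.015 [352.5 312. ]
-0.011 0.0305 -0.03 [359.7 334.9]
```

View pics/c5.png

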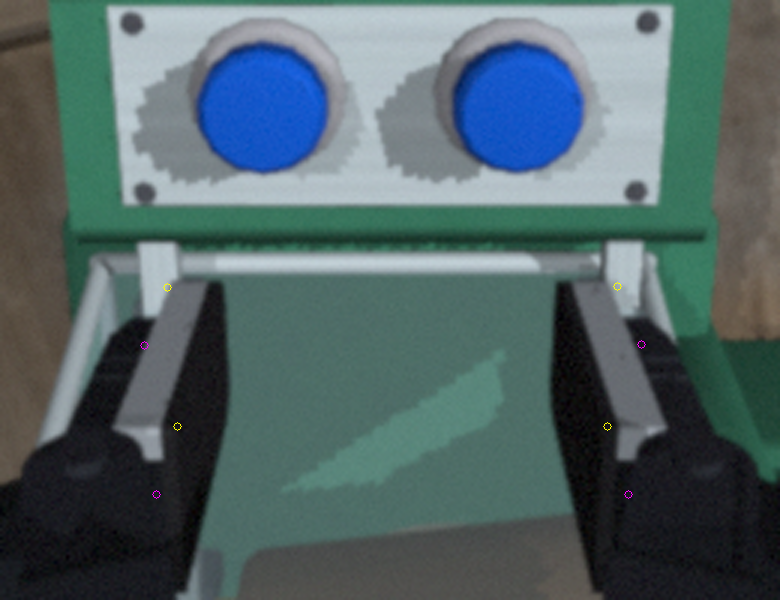

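The tip pads span about 46 mm inside to 58 mm outside, so their centres are about 52 mm apart. I need 60, so I'll open to 63 % and descend, watching the force.

```bash
python3 -m inch '[1.5,0,-35,0,0,0,63, 1.5,0,-65,0,0,0,63, 1.5,0,-85,0,0,0,63, 1.5,0,-95,0,0,0,63, 1.5,0,-100,0,0,0,63, 1.5,0,-104,0,0,0,63, 1.5,0,-104,0,0,0,63]'; python3 w.py pics/w6.png
python3 - <<'E'
from h import *
a=cv2.imread("pics/w6.png")[150:350,150:410];a=cv2.resize(a,(520,400),interpolation=cv2.INTER_CUBIC);b=bot.camera("scene")[160:230,230:280];b=cv2.resize(b,(280,400),interpolation=cv2.INTER_CUBIC)
cv2.imwrite("pics/c6.png",np.hstack([a,b]))
E
```

```text
clock: 7.23
eef_pos: [0.5364, 0.0461, 0.0827]
tool_rot: [0.113, 0.994, 0.0, 0.0]
ft_force: [0.2, -0.4, 1.0]
grip_width: 0.0535
grasp_force: 0.0
7.2333 [0.5364 0.0461 0.0827] [1.127e-01 9.936e-01 1.000e-04 3.000e-04] [ 0.21 -0.36  0.96] 0.053488689442393114
b 2461 [213.1 266.3] [173, 239, 70, 67] [0.5251 0.0181 0.0865]
b 2502 [338.8 268.5] [310, 239, 69, 68] [0.5386 0.0719 0.0865]
```

View pics/c6.png

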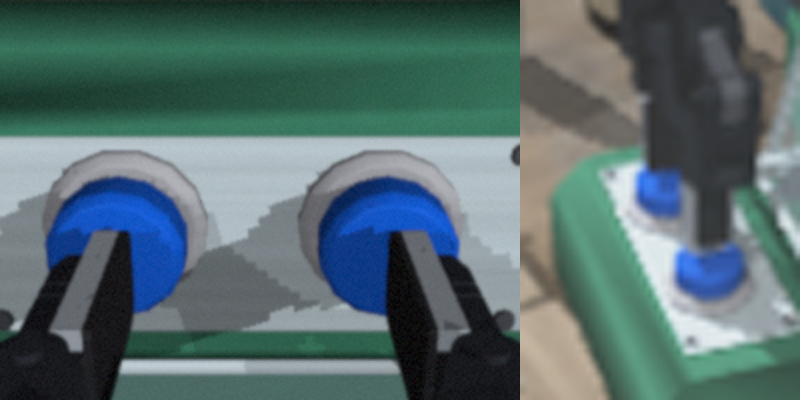

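Nearly there: the spacing is right after allowing for parallax, and the tips need about 1.8 mm toward the right button. I'll correct that and descend to contact.

```bash
python3 -m inch '[-0.5,-1.2,-2,0,0,0,63, -0.5,-1.2,-4,0,0,0,63, -0.5,-1.2,-5,0,0,0,63, -0.5,-1.2,-6,0,0,0,63]'; python3 -m inch '[0,0,-1,0,0,0,63, 0,0,-2,0,0,0,63]'; python3 -m inch '[0,0,-1,0,0,0,63, 0,0,-2,0,0,0,63]'
```

```text
clock: 7.67
eef_pos: [0.5368, 0.0442, 0.0778]
tool_rot: [0.113, 0.994, 0.0, 0.001]
ft_force: [-0.9, 0.4, 5.6]
grip_width: 0.0538
grasp_force: 3.2
clock: 7.83
eef_pos: [0.5368, 0.0442, 0.076]
tool_rot: [0.113, 0.994, 0.0, 0.002]
ft_force: [-0.2, -0.2, 6.1]
grip_width: 0.0539
grasp_force: 3.5
clock: 8.0
eef_pos: [0.5368, 0.0442, 0.0739]
tool_rot: [0.113, 0.994, 0.0, 0.002]
ft_force: [-0.6, -0.2, 7.4]
grip_width: 0.054
grasp_force: 3.3
```

```bash
python3 -m inch '[0,0,-1,0,0,0,63, 0,0,-1.5,0,0,0,63, 0,0,-1.5,0,0,0,63]'
```

```text
clock: 8.25
eef_pos: [0.5368, 0.0442, 0.0727]
tool_rot: [0.113, 0.994, 0.0, 0.002]
ft_force: [-0.6, -0.3, 6.2]
grip_width: 0.0538
grasp_force: 3.7
```

```bash
python3 -m inch '[0,0,-1,0,0,0,63, 0,0,-1.5,0,0,0,63]'; python3 -m inch '[0,0,-0.7,0,0,0,63, 0,0,-0.7,0,0,0,63]'
```

```text
clock: 8.42
eef_pos: [0.5369, 0.0442, 0.0724]
tool_rot: [0.113, 0.994, 0.0, 0.002]
ft_force: [-5.3, -0.6, 18.9]
grip_width: 0.0535
grasp_force: 9.3
clock: 8.58
eef_pos: [0.5369, 0.0442, 0.0724]
tool_rot: [0.113, 0.994, 0.0, 0.002]
ft_force: [-5.9, -0.5, 20.2]
grip_width: 0.0538
grasp_force: 9.6
```

Both buttons are at the bottom with about 10 N each. I'll hold and watch the guard.

```bash
H='[0,0,0,0,0,0,63, 0,0,0,0,0,0,63, 0,0,0,0,0,0,63, 0,0,0,0,0,0,63, 0,0,0,0,0,0,63, 0,0,0,0,0,0,63, 0,0,0,0,0,0,63, 0,0,0,0,0,0,63]'; H=; 
python3 -m inch '[0,0,0,0,0,0,63,0,0,0,0,0,0,63,0,0,0,0,0,0,63,0,0,0,0,0,0,63,0,0,0,0,0,0,63,0,0,0,0,0,0,63,0,0,0,0,0,0,63,0,0,0,0,0,0,63]' | grep -E 'clock|force'
python3 -m inch '[0,0,0,0,0,0,63,0,0,0,0,0,0,63,0,0,0,0,0,0,63,0,0,0,0,0,0,63,0,0,0,0,0,0,63,0,0,0,0,0,0,63,0,0,0,0,0,0,63,0,0,0,0,0,0,63]' | grep -E 'clock|force'
python3 -m inch '[0,0,0,0,0,0,63,0,0,0,0,0,0,63,0,0,0,0,0,0,63,0,0,0,0,0,0,63,0,0,0,0,0,0,63,0,0,0,0,0,0,63,0,0,0,0,0,0,63,0,0,0,0,0,0,63]' | grep -E 'clock|force'
python3 - <<'E'
from h import *
cv2.imwrite("pics/s7.png",bot.camera("scene"))
E
python3 -m inch '[0,0,0,0,0,0,63,0,0,0,0,0,0,63,0,0,0,0,0,0,63,0,0,0,0,0,0,63,0,0,0,0,0,0,63,0,0,0,0,0,0,63,0,0,0,0,0,0,63,0,0,0,0,0,0,63]' | grep -E 'clock|force'
python3 -m inch '[0,0,0,0,0,0,63,0,0,0,0,0,0,63,0,0,0,0,0,0,63,0,0,0,0,0,0,63,0,0,0,0,0,0,63,0,0,0,0,0,0,63,0,0,0,0,0,0,63,0,0,0,0,0,0,63]' | grep -E 'clock|force'
python3 -m inch '[0,0,0,0,0,0,63,0,0,0,0,0,0,63,0,0,0,0,0,0,63,0,0,0,0,0,0,63,0,0,0,0,0,0,63,0,0,0,0,0,0,63,0,0,0,0,0,0,63,0,0,0,0,0,0,63]' | grep -E 'clock|force'
python3 - <<'E'
from h import *
a=cv2.imread("pics/s7.png");b=bot.camera("scene");cv2.imwrite("pics/s8.png",b)
print(np.abs(a.astype(int)-b).max(2)[100:260,200:400].__gt__(30).sum())
cv2.imwrite("pics/c8.png",np.hstack([cv2.resize(x[60:260,150:400],(400,320)) for x in(a,b)]))
E
```

```text
clock: 9.25
ft_force: [-5.8, -0.2, 19.0]
grasp_force: 9.6
clock: 9.92
ft_force: [-5.6, -0.3, 19.4]
grasp_force: 9.6
clock: 10.58
ft_force: [-4.7, 0.0, 19.1]
grasp_force: 9.6
clock: 11.3
ft_force: [-5.3, -0.2, 19.6]
grasp_force: 9.6
clock: 11.97
ft_force: [-6.1, -0.2, 17.5]
grasp_force: 9.6
clock: 12.63
ft_force: [-6.0, -0.9, 19.0]
grasp_force: 9.6
2907
```

View pics/c8.png

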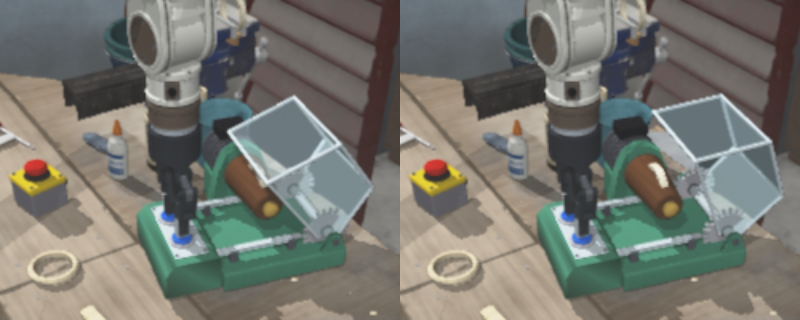

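The guard is rising (partly up in the left view, further in the right). I'll keep holding until consecutive pictures stop changing.

```bash
cat > d.py <<'E'
from h import *
import sys
b=bot.camera("scene");cv2.imwrite(sys.argv[2],b);a=cv2.imread(sys.argv[1])
print("diff",(np.abs(a.astype(int)-b).max(2)[60:260,200:400]>30).sum())
E
python3 -m inch '[0,0,0,0,0,0,63,0,0,0,0,0,0,63,0,0,0,0,0,0,63,0,0,0,0,0,0,63,0,0,0,0,0,0,63,0,0,0,0,0,0,63,0,0,0,0,0,0,63,0,0,0,0,0,0,63]' | grep -E 'clock|force'
python3 d.py pics/s8.png pics/s9.png
python3 -m inch '[0,0,0,0,0,0,63,0,0,0,0,0,0,63,0,0,0,0,0,0,63,0,0,0,0,0,0,63,0,0,0,0,0,0,63,0,0,0,0,0,0,63,0,0,0,0,0,0,63,0,0,0,0,0,0,63]' | grep -E 'clock|force'
python3 d.py pics/s9.png pics/s10.png
python3 -m inch '[0,0,0,0,0,0,63,0,0,0,0,0,0,63,0,0,0,0,0,0,63,0,0,0,0,0,0,63,0,0,0,0,0,0,63,0,0,0,0,0,0,63,0,0,0,0,0,0,63,0,0,0,0,0,0,63]' | grep -E 'clock|force'
python3 d.py pics/s10.png pics/s11.png
python3 -m inch '[0,0,0,0,0,0,63,0,0,0,0,0,0,63,0,0,0,0,0,0,63,0,0,0,0,0,0,63,0,0,0,0,0,0,63,0,0,0,0,0,0,63,0,0,0,0,0,0,63,0,0,0,0,0,0,63]' | grep -E 'clock|force'
python3 d.py pics/s11.png pics/s12.png
python3 -m inch '[0,0,0,0,0,0,63,0,0,0,0,0,0,63,0,0,0,0,0,0,63,0,0,0,0,0,0,63,0,0,0,0,0,0,63,0,0,0,0,0,0,63,0,0,0,0,0,0,63,0,0,0,0,0,0,63]' | grep -E 'clock|force'
python3 d.py pics/s12.png pics/s13.png
```

```text
clock: 13.35
ft_force: [-5.5, -0.6, 19.4]
grasp_force: 9.6
diff 0
clock: 14.07
ft_force: [-4.2, -0.2, 19.3]
grasp_force: 9.6
diff 0
clock: 14.78
ft_force: [-5.1, -0.0, 19.7]
grasp_force: 9.6
diff 0
clock: 15.5
ft_force: [-5.3, -0.5, 20.0]
grasp_force: 9.6
diff 0
clock: 16.22
ft_force: [-5.4, -0.2, 19.0]
grasp_force: 9.6
diff 0
```

It has been static since about 12.6 s. I'll check by projection that the rest angle is 1.2 rad and not a lower notch.

Run:
```python
from h import *
i=bot.camera_info("scene");K=np.array(i["intrinsics"]);T=np.array(i["camera_from_world"])
def pr(p): q=K@(T[:3,:3]@p+T[:3,3]); return q[:2]/q[2]
X=np.array([.974,-.225,0]);Y=np.array([.225,.974,0]);O=np.array([.536,.0445,0])+.115*X
im=cv2.imread("pics/s13.png");S=cv2.resize(im[80:240,240:400],(600,600),interpolation=cv2.INTER_CUBIC)
for t,c in((.9,(0,0,255)),(1.2,(0,255,0))):
  for lx,lz in((-.17,0.005),(-.17,.02)):
    q=[]
    for y in(-.077,.077):
      x=.113+lx*np.cos(t)+lz*np.sin(t);z=.06-lx*np.sin(t)+lz*np.cos(t)
      q.append(tuple(int(v) for v in (pr(O+x*X+y*Y+[0,0,z])-[240,80])*3.75))
    cv2.line(S,*q,c,1)
cv2.imwrite("pics/c9.png",S)
```

```text
(no output)
```

View pics/c9.png

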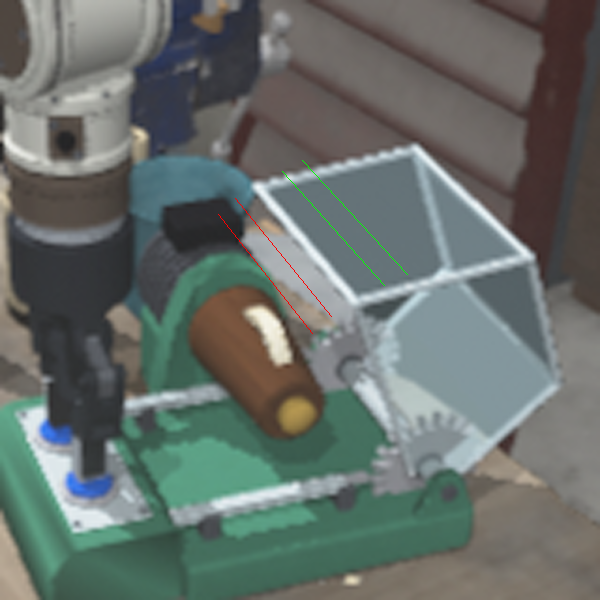

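The front edge sits close to the 1.2 rad line, and 0.9 rad clearly doesn't fit. It rests with both pawls free, so it is at its end stop. I'll release straight up and draw back.

```bash
python3 -m inch '[0,0,6,0,0,0,63, 0,0,16,0,0,0,63, 0,0,36,0,0,0,63, -10,0,66,0,0,0,63, -40,0,90,0,0,0,63, -70,0,100,0,0,0,63, -90,0,100,0,0,0,63, -90,0,100,0,0,0,63]'
python3 -m inch '[0,0,0,0,0,0,63,0,0,0,0,0,0,63,0,0,0,0,0,0,63,0,0,0,0,0,0,63,0,0,0,0,0,0,63,0,0,0,0,0,0,63]'
python3 d.py pics/s13.png pics/s14.png
python3 - <<'E'
from h import *
a,b=cv2.imread("pics/s13.png"),cv2.imread("pics/s14.png")
print("guard region diff",(np.abs(a.astype(int)-b).max(2)[115:215,310:395]>30).sum())
top=bot.camera("top")
d=(np.abs(cv2.imread("pics/top.png").astype(int)-top).max(2)>40)
for n,(x0,x1,y0,y1) in dict(bangle1=(200,245,285,325),blank=(268,310,292,315),bangle2=(328,370,284,325),cup=(385,445,265,312),glue=(132,165,205,230),cupsm=(128,170,160,198),block=(365,410,200,225),bone=(372,440,150,190)).items(): print(n,d[y0:y1,x0:x1].sum())
for s,im in(("pics/scene.png",None),("pics/s14.png",None)):
  for c in "rb": print(s,c,[(x[0],x[1].tolist(),x[2]) for x in blobs(cv2.imread(s),c)])
E
```

```text
clock: 16.93
eef_pos: [0.4419, 0.0441, 0.1697]
tool_rot: [0.113, 0.994, -0.0, -0.001]
ft_force: [-0.0, -0.7, -0.4]
grip_width: 0.0535
grasp_force: 0.0
clock: 17.43
eef_pos: [0.4459, 0.0442, 0.1683]
tool_rot: [0.113, 0.994, -0.0, -0.0]
ft_force: [0.1, -0.5, -0.4]
grip_width: 0.0536
grasp_force: 0.0
diff 6412
guard region diff 8
bangle1 1132
blank 519
bangle2 653
cup 714
glue 74
cupsm 27
block 10
bone 583
pics/scene.png r [(np.int32(65), [171.1, 161.3], [166, 158, 12, 8])]
pics/scene.png b [(np.int32(70), [255.8, 192.1], [251, 188, 11, 9]), (np.int32(80), [263.1, 206.0], [258, 202, 11, 9])]
pics/s14.png r [(np.int32(53), [171.2, 162.7], [166, 160, 12, 6])]
pics/s14.png b [(np.int32(61), [255.7, 191.6], [251, 188, 11, 8]), (np.int32(83), [263.2, 206.1], [258, 202, 11, 9])]
```

```bash
python3 -c "
from workcell import bot
print(bot.job_done())"
```

```text
the job is handed in; nothing more can be done
None
```

The job is handed in: the red stop is pressed fully in, both blue buttons were held until the guard came to rest at about 1.2 rad and then sprang back out, and the arm is drawn clear at about 17 s; the bystanders were not separately checked because the arm blocked the final top view.

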